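# Load a trim sample into the surface scanner

### The job

Take the cassette with the red handle out of the rack, put it nose first into the scanner's sloping loading port and push it in past the spring flap until the flap has shut behind it. Only then press the green start button fully down and let it come back up. Leave the other two cassettes standing in the rack and do not shift the gauge pod, the pin block, the sill strip or the round speaker cover.

Things in the scene. Friction and masses are not known exactly. Their poses are not given: they have to be found in the camera images.
- cassette_red: cassette with a red handle, 240 g: black block 62 (y) x 26 (x) x 90 mm (z) with ribbed metal trim on both broad faces, topped by a red handle block 30 (y) x 24 (x) x 32 mm (z). Origin: centre of the nose end; z runs to the handle. Alike from both sides. Starts nose down in any of the rack's wells; grip the handle across y.
- red_handle_end (a point): centre of the free end of the red handle, on the red cassette's centre line, 122 mm from its nose
- cassette_blue: cassette with a blue handle, 240 g: black block 62 (y) x 26 (x) x 90 mm (z) with ribbed metal trim on both broad faces, topped by a blue handle block 30 (y) x 24 (x) x 32 mm (z). Origin: centre of the nose end; z runs to the handle. Alike from both sides. Must stay in the rack.
- cassette_white: cassette with a white handle, 240 g: black block 62 (y) x 26 (x) x 90 mm (z) with ribbed metal trim on both broad faces, topped by a white handle block 30 (y) x 24 (x) x 32 mm (z). Origin: centre of the nose end; z runs to the handle. Alike from both sides. Must stay in the rack.
- rack: grey rack fixed on the bench, 180 (x) x 92 (y) x 45 mm high, three wells in a row along x, 56 mm apart, each 32 x 68 mm, 37 mm deep (floor 8 mm above the bench); cassettes stand upright in them, widths along y, handle ends 130 mm above the bench; lift 40 mm to clear. Origin: centre of its underside.
- scanner: grey bench-top scanner fixed on the bench, 254 (x) x 270 (y) x 242 mm high, shaped like a console: front wall 115 mm high, then a face sloping up and away from the robot at 40 degrees from level, then a flat top. Origin: on the bench below the middle of the port's sill; x from front to back; shell from x = -54 to +200 mm.
- port: yellow-rimmed loading port in the sloping face, mouth 76 mm wide, 42 mm high. Origin: middle of its lower edge, in the plane of the face, 165 mm above the bench. x = push-in direction, square to the face, 50 degrees below level; y across; z away from the chute floor (floor at z = 0). Face flat (rim 3 mm proud), z = -70 to +121 mm. Cassette enters nose first, width along y.
- chute_end (a point): middle of the foot of the chute's end wall, 177 mm inside the port along its x. The chute is straight, floor z = 0, side walls at y = +/-38 mm. A cassette resting on the end wall has its handle end 55 mm inside the mouth. It may stick under the flap's pressure or slide down by itself once past it.
- flap (a joint): orange spring flap hinged at port x = 6, z = 39 mm, 37 mm long, swings inwards; 0 = shut, up to 1.5 rad. 0.03 N m at first, 0.065 at 1.2 rad (a few newtons of push). It rides on top of the cassette at about 1.2 rad and falls shut once the handle end is over 43 mm inside the mouth and the fingers are out.
- start (a joint): travel of the start button in m: 0 = up, 0.007 = fully down; a spring (1.5 N at first, 5 N when fully down) brings it back
- start_top (a point): centre of the top of the green round start button, 34 mm across, standing 23 mm off the sloping face in a black housing 12 mm high, 88 mm to the -y side of the mouth; it is pressed along the port's +x direction
- gauge_pod: black twin gauge pod with two round cups, 192 x 92 x 62 mm; loose bystander, leave it where it is; origin at the centre of its underside
- pin_block: cream fixture block 90 x 170 x 60 mm with four steel pins 60 mm tall; loose bystander, leave it where it is; origin at the centre of its underside
- sill_strip: flat steel sill strip 200 x 34 x 6 mm; loose bystander, leave it where it is; origin at the centre of its underside
- speaker_cover: white round speaker cover, 110 mm across, 34 mm high; loose bystander, leave it where it is; origin at the centre of its underside

How it is judged:
By the outcome, as a careful person would: the job done as asked, in the order asked, and still so for the second after the job is handed in, with the robot touching nothing.
It also fails if it takes over 51 s, if anything falls off the work surface, if the arm or the gripper's body presses on something with over 40 N, if the wrist force passes 120 N, or if a joint passes its speed limit or range.

### The arm

A 6-joint arm with a two-finger parallel gripper is mounted at the origin on the work surface. World frame = base frame: x ahead of the robot, y to its left, z up, the work surface at z = 0. Lengths are in m, angles in rad, forces in N, time in s.
With the tool pointing down it reaches from about 0.225 to 0.875 m from the base axis. Payload 3.4 kg.
Tool frame: the origin (TCP) lies midway between the tips of the shut fingers; the grasp point (between the pads) lies 19 mm behind it; x points along the fingers, y is the direction in which the jaws open and shut, and the axes are right-handed (so a half turn about x gives the same grasp; the last joint's range is limited). The gripper opens to 85 mm and grips with 20 to 120 N. Pads are 22 mm wide; open, the fingers measure 114 mm over their backs; the gripper's body (76 mm by 85 mm) begins 54 mm behind the grasp point. The pads swing forward as they close: fully open they stand 13 mm farther back than shut.
Start: joints at [-1.371, 0.276, 1.505, -0, 1.361, -0.121], TCP at [0.181, -0.546, 0.231] pointing down, gripper open.
Joint ranges: [-2.89, 2.89], [-0.75, 2.08], [0.22, 2.7], [-1.18, 4.32], [0.11, 2.71], [-2.7, 2.7]. Speed limits (rad/s): [2.57, 2.57, 3.14, 3.14, 3.14, 3.14].

### API

Orientations are given as a unit quaternion [x, y, z, w].
In Python, from cell import r gives the robot as it stands. The module is installed in compiled form; this text tells all that it offers. Calls block until the motion is done:
- r.move_ptp(position, orientation): joint-space move of the TCP to a pose.
- r.move_l(position, feed=0.15, rot=None): straight line of the TCP; rot=None keeps the orientation; feed is the mean speed in m/s.
- r.movej(angles): joint-space move.
- r.command_gripper(opening): finger opening in m; the grip force is fixed at half the most; returns when the fingers have stopped.
- r.sleep(seconds).
- r.solve_ik(position, orientation): joint angles nearest the present ones, or None.
- r.read_camera(name): name is "scene" or "side" or "wrist"; returns a dict with "color" (384x512x3 uint8, red, green, blue), "fovy" (degrees; the focal length in pixels is half the picture's height over the tangent of half this angle, whatever the lens; pixels are square), "cx", "cy" (the principal point, pixels), "cam_to_world" (4x4, takes a point from camera to world coordinates). Camera axes: x right, y up, looking along -z (the intrinsics and any distortion apply to the point x, -y, -z); pixel columns grow to the right and rows downward; lengths in m; the calibration is good to about 2 mm. The wrist camera is an equidistant fisheye: a pixel r from the principal point sees the ray r / f radians off the axis. A picture is of the moment at which its call begins. There is no depth.
A pose or a line that the arm cannot do raises r.IKError and nothing moves.
- r.job_done(): hands the job in, once; it reports no verdict.
Trained networks look in a picture, given as the dict that the camera call returned (one of the last four; its "shot" number tells which), for a name from the list of things; names that differ only in an ending like _2 or _b are one class to them, and where a whole thing is asked for, a point or a joint stands for the part that bears it (a point fixed in the world has none). Each returns a list of dicts, best first, with "conf" (0 to 1); they miss things now and then, are a little off and sometimes report something else, mostly with a low value. They report only what shows in the picture. A call takes as long as a camera call.
- r.trace(picture, target): "pixels" (384x512 bool, what is visible of it) and "point" ([column, row] in pixels, amid what is visible of it).
Readings, each from a call of its own:
- r.get_time_s(): time.
- r.get_joints(): joint angles.
- r.get_qd(): joint speeds.
- r.get_effort(): joint torques, N m.
- r.get_tool_pos(): TCP position.
- r.get_eef_rot(): TCP orientation.
- r.get_contact_force(): force on the tool from outside, world axes, zero at the start.
- r.get_ft_torque(): the same for the moment, N m.
- r.get_grip_width(): finger opening in m.
Only numpy, scipy, OpenCV 4.12 (cv2) and the standard library are available. Lean on these libraries where they do the work, as an engineer would, in place of code of your own. Each camera call takes 0.05 s, during which the arm holds its last target. There are 200 camera calls.

## Working session

There is one attempt and no reset: what is moved stays moved. The work goes in short steps, each a Python script; the robot and the scene stay as the last script left them, time stands still between calls to the robot, and variables do not carry over. Pictures are saved under pics/ and viewed, about 8 in all and at most 12, crops included, and the job is handed in when it is done.

```bash
mkdir -p pics
python3 - <<'E'
from cell import r
import cv2, numpy as np
for n in ("scene","side"):
    p=r.read_camera(n); cv2.imwrite(f"pics/{n}0.png",p["color"][...,::-1])
    print(n,p["fovy"],p["cx"],p["cy"],np.round(p["cam_to_world"],4).tolist())
    for t in ("cassette_red","red_handle_end","port","start_top","rack","scanner","cassette_blue","cassette_white","flap"):
        for d in r.trace(p,t)[:2]:
            ys,xs=np.nonzero(d["pixels"]); print(t,round(d["conf"],2),np.round(d["point"],1),(xs.min(),xs.max(),ys.min(),ys.max()) if len(xs) else None)
print(r.get_time_s(),r.get_eef_rot())
E
python3 -c "
import cv2,numpy as np
a=cv2.imread('pics/scene0.png');b=cv2.imread('pics/side0.png')
cv2.imwrite('pics/both0.png',cv2.resize(np.vstack([a,b]),None,fx=.78,fy=.78))"
```

```text
scene 51.81372349757998 258.36645440252914 192.45304030523835 [[0.8317, -0.4509, 0.324, 0.914], [0.5553, 0.6777, -0.4821, -0.6621], [-0.0022, 0.5809, 0.814, 1.0794], [0.0, 0.0, 0.0, 1.0]]
cassette_red 0.98 [209.6 218.8] (np.int64(201), np.int64(221), np.int64(206), np.int64(235))
cassette_red 0.34 [213.  241.2] (np.int64(182), np.int64(244), np.int64(214), np.int64(259))
red_handle_end 0.89 [209.9 221.7] (np.int64(201), np.int64(220), np.int64(206), np.int64(234))
port 0.98 [328.  130.5] (np.int64(294), np.int64(359), np.int64(86), np.int64(172))
port 0.28 [211.2 218.3] (np.int64(201), np.int64(221), np.int64(206), np.int64(235))
start_top 0.71 [212.4 240.3] (np.int64(182), np.int64(244), np.int64(213), np.int64(259))
start_top 0.39 [314.9 138.9] (np.int64(313), np.int64(323), np.int64(134), np.int64(143))
rack 0.88 [213.9 239.8] (np.int64(183), np.int64(244), np.int64(215), np.int64(258))
rack 0.29 [317.7 140.4] (np.int64(313), np.int64(322), np.int64(135), np.int64(143))
scanner 0.59 [342.  142.8] (np.int64(292), np.int64(393), np.int64(86), np.int64(199))
cassette_blue 0.87 [195.7
[... 971 characters left out ...]
6), np.int64(231))
rack 0.65 [288.9 175.1] (np.int64(277), np.int64(297), np.int64(158), np.int64(195))
scanner 0.97 [111.9 277.8] (np.int64(10), np.int64(208), np.int64(177), np.int64(377))
scanner 0.16 [212.1 186.2] (np.int64(176), np.int64(249), np.int64(175), np.int64(211))
cassette_blue 0.68 [308.1 155.2] (np.int64(292), np.int64(328), np.int64(146), np.int64(172))
cassette_blue 0.65 [327.  196.5] (np.int64(313), np.int64(335), np.int64(175), np.int64(214))
cassette_white 0.62 [287.8 175.6] (np.int64(277), np.int64(298), np.int64(158), np.int64(196))
flap 0.83 [147.4 259.4] (np.int64(132), np.int64(158), np.int64(241), np.int64(276))
1.0 [ 0.69803759  0.11287185 -0.69802647  0.11297132]
```

View pics/scene0.png

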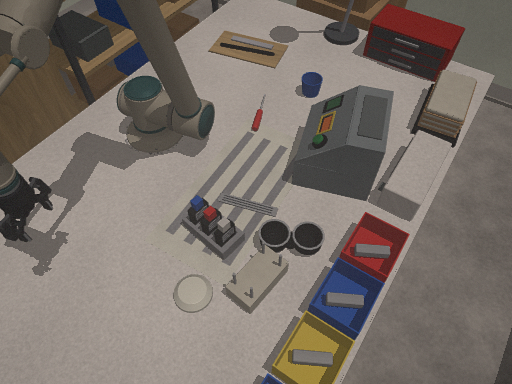

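View pics/side0.png

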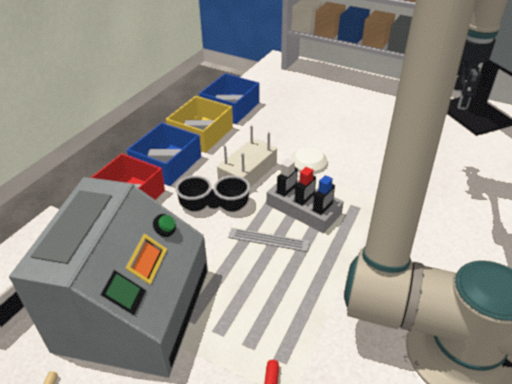

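The scene picture shows the rack with blue (198,202), red (209,213) and white (224,226); red is in the middle well. The scanner's orange port is at (327,123) and its button at (319,139). In the side picture the red handle is at (306,175), the port at (147,259) and the button at (165,222).

```bash
cat > h.py <<'E'
from cell import r
import cv2, numpy as np
from scipy.spatial.transform import Rotation as R
from scipy.optimize import least_squares
def proj(p,X):
    M=np.linalg.inv(p["cam_to_world"]); c=(M[:3,:3]@np.atleast_2d(X).T).T+M[:3,3]
    x,y,z=c[:,0],-c[:,1],-c[:,2]; f=192/np.tan(np.radians(p["fovy"]/2))
    if p.get("fish"):
        rho=np.hypot(x,y); k=f*np.arctan2(rho,z)/np.maximum(rho,1e-9)
    else: k=f/z
    return np.c_[p["cx"]+k*x,p["cy"]+k*y]
def cen(p,lo,hi,box=None):   # HSV centroid of largest blob in box (x0,x1,y0,y1)
    m=cv2.inRange(cv2.cvtColor(p["color"],cv2.COLOR_RGB2HSV),lo,hi)
    if box: k=np.zeros_like(m); k[box[2]:box[3],box[0]:box[1]]=255; m&=k
    n,l,s,c=cv2.connectedComponentsWithStats(m); i=1+np.argmax(s[1:,4]); return c[i],s[i]
def portT(x,y,yaw):   # port frame
    Rm=R.from_euler('z',yaw).as_matrix()@R.from_euler('y',np.radians(50)).as_matrix()
    return Rm,np.array([x,y,.165])
def scan_pts(q):
    Rm,o=portT(*q[:3]); return o+(Rm@np.array([[-.003,0,.021],[-.023,-.088,q[3]]]).T).T
E
python3 - <<'E'
from h import *
S=r.read_camera("scene");D=r.read_camera("side")
bS,bD=(290,360,80,175),(70,215,180,345)
rim=[cen(p,(8,120,120),(35,255,255),b) for p,b in((S,bS),(D,bD))]
gr=[cen(S,(50,120,40),(85,255,255),(308,330,130,148)),cen(D,(50,120,40),(85,255,255),(150,180,210,236))]
print(rim,gr)
f=lambda q:np.r_[(proj(S,scan_pts(q))-[rim[0][0],gr[0][0]]).ravel(),(proj(D,scan_pts(q))-[rim[1][0],gr[1][0]]).ravel()]
s=least_squares(f,[.75,-.2,0,.02]);print("scan",s.x,s.fun.round(1))
pts={}
for n,i in(("blue",((188,208,190,226),(313,336,172,215))),("red",((200,222,203,236),(294,317,165,206))),("white",None)):
    if n=="white": a,b=[r.trace(S,"cassette_white")[0]["point"],r.trace(D,"cassette_white")[0]["point"]]
    else:
        lo,hi=((105,120,50),(130,255,255)) if n=="blue" else ((0,150,80),(8,255,255))
        a,b=cen(S,lo,hi,i[0])[0],cen(D,lo,hi,i[1])[0]
    g=lambda X:np.r_[(proj(S,X)[0]-a),(proj(D,X)[0]-b)]
    t=least_squares(g,[.5,-.3,.12]);print(n,a,b,t.x.round(4),t.fun.round(1))
E
```

```text
[(array([327.70769231, 122.66923077]), array([321, 111,  15,  22, 130], dtype=int32)), (array([146.19175258, 259.40824742]), array([126, 234,  41,  50, 970], dtype=int32))] [(array([320.75, 136.5 ]), array([320, 135,   2,   4,   4], dtype=int32)), (array([166.05069124, 223.00460829]), array([158, 215,  17,  17, 217], dtype=int32))]
scan [0.56764639 0.21843837 0.3761034  0.01786637] [-1.7 -1.5 -2.4  0.7 -1.2 -0.4 -1.4 -0.7]
blue [196.04761905 199.95238095] [325.11891892 184.78918919] [ 0.3934 -0.2157  0.1161] [ 0.4  0.1  0.3 -0.1]
red [209.17391304 210.79710145] [306.07017544 175.8128655 ] [ 0.4486 -0.2246  0.1162] [ 0.2  0.   0.2 -0. ]
white [223.5, 230.4] [286.7, 176.7] [ 0.5078 -0.2386  0.0801] [ 0.3  0.   0.3 -0. ]
```

```bash
cat >> h.py <<'E'
def quat(Rm): return R.from_matrix(Rm).as_quat()
def rackR(yaw,s=1): # tool down, y along rack y
    c,n=np.cos(yaw),np.sin(yaw); Y=s*np.array([-n,c,0]); X=np.array([0,0,-1.]); return np.c_[X,Y,np.cross(X,Y)]
def portR(yaw,s=1):
    Rm=portT(0,0,yaw)[0]; return np.c_[Rm[:,0],s*Rm[:,1],s*Rm[:,2]]
E
python3 - <<'E'
from h import *
print(r.get_time_s())
for s in(1,-1):
    print(s,r.solve_ik([.449,-.225,.32],quat(rackR(-.16,s))),r.solve_ik([.449,-.225,.1],quat(rackR(-.16,s))))
    Rm,o=portT(.568,.218,.376)
    for x in(-.2,-.1,0.05): print(x,r.solve_ik(o+Rm@[x,0,.013],quat(portR(.376,s))))
    print('btn',r.solve_ik(o+Rm@[-.02,-.088,.02],quat(portR(.376,s))))
E
```

```text
1.2
1 [-6.03167849e-01  1.25826220e-01  1.48456519e+00 -4.44089210e-16
  1.53120124e+00 -2.01396418e+00] [-6.03167849e-01  2.81221518e-01  1.85701099e+00 -4.44089210e-16
  1.00336015e+00 -2.01396418e+00]
-0.2 [ 0.07826412 -0.24925898  2.01605378  0.29008302  0.7198183  -2.02246403]
-0.1 [ 0.13911496 -0.06644345  2.08264411  0.34321771  0.4648137  -2.06286824]
0.05 [ 0.19453893  0.2368213   2.09687124  0.78179412  0.16539895 -2.48535919]
btn [-0.04795461  0.11244965  2.0663581   0.73234322  0.40658866 -2.59396783]
-1 [-0.60316785  0.12582622  1.48456519  0.          1.53120124  1.12762848] [-6.03167849e-01  2.81221518e-01  1.85701099e+00 -4.44089210e-16
  1.00336015e+00  1.12762848e+00]
-0.2 [ 0.07826412 -0.24925898  2.01605378  0.29008302  0.7198183   1.11912862]
-0.1 [ 0.13911496 -0.06644345  2.08264411  0.34321771  0.4648137   1.07872441]
0.05 [0.19453893 0.2368213  2.09687124 0.78179412 0.16539895 0.65623346]
btn [-0.04795461  0.11244965  2.0663581   0.73234322  0.40658866  0.54762483]
```

Run:
```python
from h import *
Rm,o=portT(.568,.218,.376)
def shot(n):
    p=r.read_camera("wrist"); cv2.imwrite(f"pics/{n}.png",p["color"][...,::-1]); p["fish"]=1
    np.save(f"pics/{n}.npy",p,allow_pickle=True); print(n,p["fovy"],p["cx"],p["cy"],np.round(p["cam_to_world"],3).tolist(),r.get_tool_pos()); return p
r.move_ptp([.449,-.225,.30],quat(rackR(-.16,-1)))
p=shot("w_rack"); print(proj(p,[[.449,-.225,.13],[.393,-.216,.13]]))
for t in("red_handle_end","rack"):
    for d in r.trace(p,t)[:2]: print(t,d["conf"],d["point"])
r.move_ptp(o+Rm@[-.18,0,.03],quat(portR(.376,-1)))
p=shot("w_port"); print(proj(p,scan_pts([.568,.218,.376,.018])))
for t in("port","start_top","flap"):
    for d in r.trace(p,t)[:2]: print(t,d["conf"],d["point"])
print(r.get_time_s())
a=np.hstack([cv2.imread("pics/w_rack.png"),cv2.imread("pics/w_port.png")])
cv2.imwrite("pics/w1.png",cv2.resize(a,(800,300),interpolation=cv2.INTER_AREA))
```

```text
w_rack 65.70646984690485 255.45491511684338 193.3891075771022 [[-0.16, 0.943, 0.292, 0.524], [-0.987, -0.153, -0.047, -0.237], [-0.0, -0.295, 0.955, 0.444], [0.0, 0.0, 0.0, 1.0]] [ 0.44872783 -0.22578965  0.29975484]
[[255.65538348 174.47920441]
 [255.69552785 222.78063332]]
red_handle_end 0.9 [259.8, 163.8]
rack 0.65 [253.3, 142.0]
w_port 65.70646984690485 255.45491511684338 193.3891075771022 [[0.366, 0.857, -0.362, 0.451], [-0.93, 0.338, -0.143, 0.172], [-0.0, 0.389, 0.921, 0.482], [0.0, 0.0, 0.0, 1.0]] [0.48269278 0.18330146 0.32242748]
[[255.20485897 183.040401  ]
 [336.61735569 190.73696453]]
port 0.94 [257.6, 175.5]
start_top 0.82 [339.4, 194.1]
flap 0.56 [258.0, 182.7]
4.6083
```

View pics/w_rack.png

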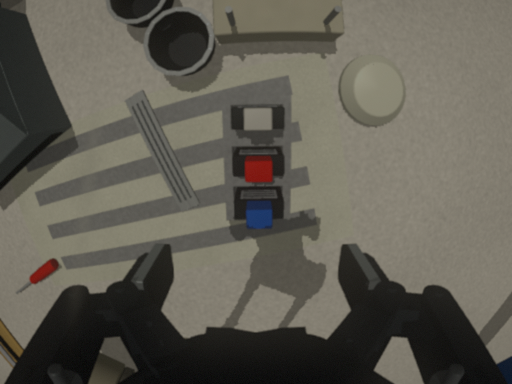

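View pics/w_port.png

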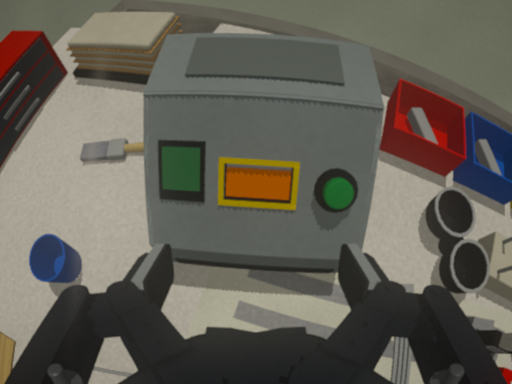

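The rack picture shows the red handle at (259,167), blue (259,213) and white (258,118), with the strip well clear at left. The port picture shows the yellow rim from (219,157) to (299,210), slightly turned, and the button at (340,193).

```bash
cat > fit.py <<'E'
from h import *
def hullc(p,P):
    h=cv2.convexHull(proj(p,P).astype(np.float32)); m=cv2.moments(h); return np.array([m["m10"],m["m01"]])/m["m00"]
def hbox(q,i): # handle box, i = well index along rack x
    c=np.array([(a,b,z) for a in(-.012,.012) for b in(-.015,.015) for z in(.098,.13)])+[.056*i,0,0]
    return R.from_euler('z',q[2]).apply(c)+[q[0],q[1],0]
def rimpts(q):
    Rm,o=portT(*q[:3]);m=q[4]
    return o+(Rm@np.array([(-.003,y*(.038+m),z) for y,z in((1,.042+m),(-1,.042+m),(-1,-m),(1,-m))]).T).T
def btn(q):
    Rm,o=portT(*q[:3]);a=np.linspace(0,6.28,24); return o+(Rm@np.c_[0*a-.023,-.088+.017*np.cos(a),q[3]+.017*np.sin(a)].T).T
def rimcorners(p,box):
    m=cv2.inRange(cv2.cvtColor(p["color"],cv2.COLOR_RGB2HSV),(8,120,90),(35,255,255)); k=np.zeros_like(m); k[box[2]:box[3],box[0]:box[1]]=255; m&=k
    n,l,s,c=cv2.connectedComponentsWithStats(m); i=1+np.argmax(s[1:,4]); h=cv2.convexHull(cv2.findContours((l==i).astype(np.uint8),0,2)[0][0])
    e=cv2.approxPolyDP(h,6,True)[:,0].astype(float); return e
E
python3 - <<'E'
from fit import *
W=np.load("pics/w_rack.npy",allow_pickle=True).item(); P=np.load("pics/w_port.npy",allow_pickle=True).item(); D=r.read_camera("side")
red=cen(W,(0,150,60),(8,255,255),(235,290,140,195)); blue=cen(W,(105,120,50),(130,255,255),(235,290,185,240)); white=cen(W,(0,0,140),(179,70,255),(238,280,100,135))
print(red,blue,white)
f=lambda q:np.r_[hullc(W,hbox(q,0))-red[0],hullc(W,hbox(q,-1))-blue[0]]
s=least_squares(f,[.449,-.225,-.16]);print("rack",s.x.round(4),s.fun.round(1),"white pred",hullc(W,hbox(s.x,1)))
e=rimcorners(P,(200,320,140,225)); print(e.tolist())
g=cen(P,(45,120,60),(85,255,255),(310,365,165,220)); print(g)
gd=cen(D,(50,120,40),(85,255,255),(150,180,210,236))[0]; rd=cen(D,(8,120,120),(35,255,255),(70,215,180,345))[0]
def f(q,w=.3):
    a=proj(P,rimpts(q)); a=[x-e[np.argmin(np.hypot(*(e-x).T))] for x in a]
    return np.r_[np.ravel(a),hullc(P,btn(q))-g[0],w*(hullc(D,btn(q))-gd),w*(hullc(D,rimpts(q))-rd)]
for w in(0,.3,1):
    s=least_squares(f,[.568,.218,.376,.018,.006],args=(w,)); print("scan",s.x.round(4),s.fun.round(1))
E
```

```text
Traceback (most recent call last):
  File "h.py", line 15, in cen
    n,l,s,c=cv2.connectedComponentsWithStats(m); i=1+np.argmax(s[1:,4]); return c[i],s[i]
                                                     ~~~~~~~~~^^^^^^^^^
ValueError: attempt to get argmax of an empty sequence
```

```bash
cat > fit1.py <<'E'
from fit import *
W=np.load("pics/w_rack.npy",allow_pickle=True).item(); P=np.load("pics/w_port.npy",allow_pickle=True).item(); D=r.read_camera("side")
H=cv2.cvtColor(W["color"],cv2.COLOR_RGB2HSV); print([H[y,259].tolist() for y in(155,175,200,205,215,118)])
red=cen(W,(0,130,60),(10,255,255),(235,290,140,195)) if cv2.inRange(H,(0,130,60),(10,255,255)).any() and H[170,259,0]<20 else cen(W,(165,130,60),(179,255,255),(235,290,140,195))
blue=cen(W,(100,80,40),(135,255,255),(235,290,185,240)); white=cen(W,(0,0,110),(179,60,255),(243,273,105,131))
print(red,blue,white)
f=lambda q:np.r_[hullc(W,hbox(q,0))-red[0],hullc(W,hbox(q,-1))-blue[0]]
s=least_squares(f,[.449,-.225,-.16]);print("rack",s.x.round(4),s.fun.round(1),"white pred",hullc(W,hbox(s.x,1)))
e=rimcorners(P,(200,320,140,225)); print(e.tolist())
g=cen(P,(45,120,60),(85,255,255),(310,365,165,220)); print(g)
gd=cen(D,(50,120,40),(85,255,255),(150,180,210,236))[0]; rd=cen(D,(8,120,120),(35,255,255),(70,215,180,345))[0]
def f(q,w=.3):
    a=proj(P,rimpts(q)); a=[x-e[np.argmin(np.hypot(*(e-x).T))] for x in a]
    return np.r_[np.ravel(a),hullc(P,btn(q))-g[0],w*(hullc(D,btn(q))-gd),w*(hullc(D,rimpts(q))-rd)]
for w in(0,.3,1):
    s=least_squares(f,[.568,.218,.376,.018,.006],args=(w,)); print("scan",s.x.round(4),s.fun.round(1))
E
python3 fit1.py
```

```text
[[4, 111, 53], [2, 227, 127], [117, 67, 42], [111, 151, 71], [109, 185, 105], [24, 32, 127]]
(array([258.13642565, 168.67530696]), array([244, 156,  29,  27, 733], dtype=int32)) (array([258.73396999, 214.34515689]), array([245, 200,  28,  29, 733], dtype=int32)) (array([257.36785714, 118.58571429]), array([244, 108,  27,  22, 560], dtype=int32))
rack [ 0.4522 -0.2288 -0.16  ] [ 0.4 -0.2 -0.3  0.2] white pred [258.67404828 119.06221368]
[[227.0, 167.0], [290.0, 171.0], [288.0, 199.0], [227.0, 196.0]]
(array([337.85714286, 192.72739187]), array([323, 177,  31,  32, 763], dtype=int32))
scan [ 0.5683  0.2161  0.313   0.0209 -0.0038] [ 0.6 -0.3 -0.6 -0.9 -0.9  0.7 -0.   0.3  1.   0.2  0.  -0.  -0.  -0. ]
scan [ 0.5683  0.216   0.3174  0.0207 -0.0038] [ 0.6 -0.1 -0.6 -1.  -0.9  0.6  0.   0.4  1.   0.1  0.1 -0.6 -0.2 -0.4]
scan [ 0.5684  0.216   0.3296  0.0193 -0.0038] [ 0.2  0.1 -0.9 -1.3 -0.9  0.3 -0.   0.7  0.8  0.5  0.4 -1.7 -0.9 -1.3]
```

```bash
sed -i 's/(8,120,90),(35,255,255)/(19,120,60),(35,255,255)/' fit.py; python3 fit1.py | tail -6
```

```text
rack [ 0.4522 -0.2288 -0.16  ] [ 0.4 -0.2 -0.3  0.2] white pred [258.67404828 119.06221368]
[[219.0, 157.0], [299.0, 162.0], [295.0, 209.0], [218.0, 204.0]]
(array([337.85714286, 192.72739187]), array([323, 177,  31,  32, 763], dtype=int32))
scan [0.5681 0.2165 0.3031 0.0221 0.0063] [-0.3  0.   0.1  0.1 -0.4 -0.  -0.3 -0.2  0.7 -0.   0.  -0.  -0.  -0. ]
scan [0.5682 0.2165 0.3057 0.0218 0.0063] [-0.3  0.1  0.1  0.  -0.3 -0.1 -0.3 -0.1  0.7  0.   0.1 -0.6 -0.3 -0.3]
scan [0.5681 0.2166 0.3061 0.0214 0.0063] [-0.5  0.2 -0.1  0.1 -0.5 -0.1 -0.4 -0.1  0.6  0.4  0.5 -1.9 -1.2 -0.9]
```

Run:
```python
from fit import *
r.move_ptp([.451,-.2275,.19],quat(rackR(-.16,-1)))
p=r.read_camera("wrist"); p["fish"]=1
im=p["color"][...,::-1].copy()
for q,c in(((.4522,-.2288,-.16),(0,255,0)),((.449,-.225,-.16),(255,255,0))):
    for i in(-1,0,1):
        for u in proj(p,hbox(q,i)): cv2.circle(im,tuple(int(v) for v in u.round()),1,c,-1)
cv2.imwrite("pics/hover.png",cv2.resize(im,None,fx=1.5,fy=1.5)); np.save("pics/hover.npy",p,allow_pickle=True)
print(r.get_time_s(),r.get_tool_pos())
```

```text
6.3833 [ 0.45122204 -0.22640182  0.19049642]
```

View pics/hover.png

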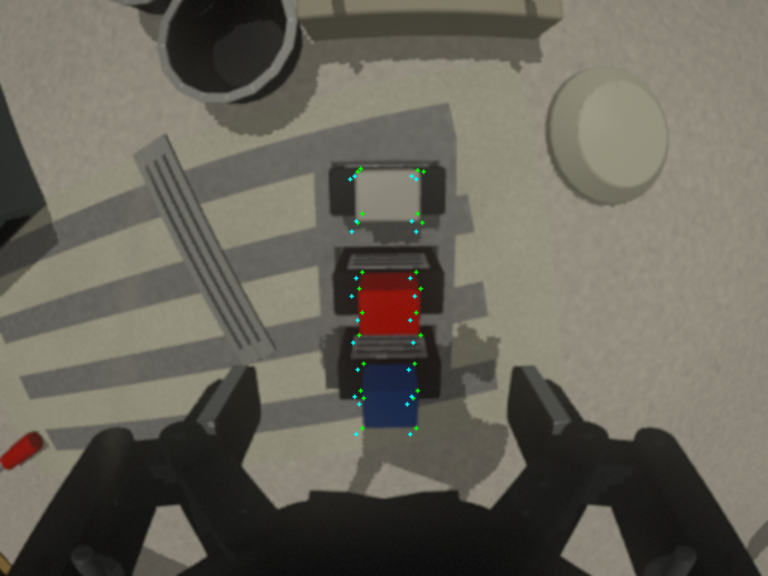

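The hover picture shows the red handle (388,305) matching the green model dots. Blue and white suggest a yaw about 0.02 rad more positive, so I'm using (0.4522, -0.2288, -0.14) for the grasp.

Run:
```python
from fit import *
q=quat(rackR(-.14,-1)); x,y=.4522,-.2288
r.move_l([x,y,.17],rot=q); r.move_l([x,y,.104],feed=.1)
print(r.get_contact_force(),r.get_tool_pos())
r.command_gripper(.025); print("w",r.get_grip_width(),r.get_contact_force())
r.move_l([x,y,.16],feed=.08); r.move_l([x,y,.25]); print(r.get_contact_force(),r.get_grip_width())
Rm,o=portT(.568,.2165,.304); Q=quat(portR(.304,-1))
for t in(-.17,-.06,0,.05): print(t,r.solve_ik(o+Rm@[t,0,.017],Q))
r.move_ptp(o+Rm@[-.15,0,.017],Q)
print(r.get_time_s(),r.get_tool_pos(),r.get_grip_width())
p=r.read_camera("side");w=r.read_camera("wrist")
a=np.hstack([p["color"],w["color"]])[...,::-1]; cv2.imwrite("pics/ins0.png",cv2.resize(a,(800,300),interpolation=cv2.INTER_AREA))
```

```text
[ 0.15136511 -1.05694931 -0.05410427] [ 0.45271434 -0.2291326   0.10458478]
w 0.028958768805323214 [-0.22311626 -1.12031643  3.6485218 ]
[-0.27386167  0.23905339 -1.89183151] 0.029163781273869826
-0.17 [ 0.18382067 -0.19228169  2.03047411  0.13433667  0.61308335  1.36846058]
-0.06 [0.20868215 0.01482168 2.08694842 0.17980749 0.34912213 1.32851473]
0 [0.21832617 0.13538538 2.09435695 0.25209725 0.22233614 1.25895759]
0.05 [0.22498178 0.23658415 2.08751096 0.39867319 0.13107991 1.1146126 ]
11.175 [0.48904028 0.19104176 0.29077891] 0.029122344681844922
```

View pics/ins0.png

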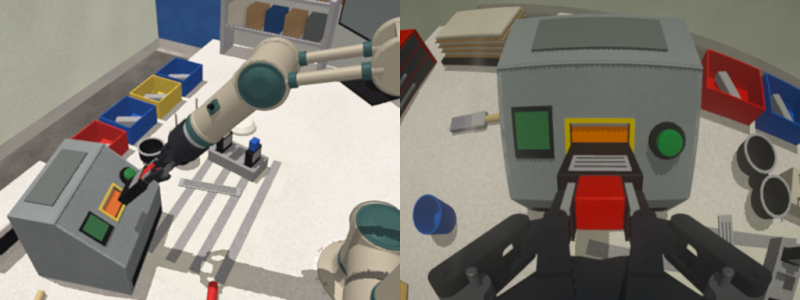

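The red cassette is held square in front of the port, with its nose at (600,155) in the wrist half, level with the mouth. Blue and white are still in the rack. Next I insert in stages.

Run:
```python
from fit import *
Rm,o=portT(.568,.2165,.304)
for t in(-.10,-.075,-.05,-.02,.01,.035,.046):
    r.move_l(o+Rm@[t,0,.017],feed=.07)
    f=Rm.T@r.get_contact_force(); print(t,f.round(1),(Rm.T@(r.get_tool_pos()-o)).round(4),r.get_grip_width())
    if np.abs(f).max()>30: break
print(r.get_time_s(),r.get_joints())
w=r.read_camera("wrist");p=r.read_camera("side")
a=np.hstack([p["color"],w["color"]])[...,::-1]; cv2.imwrite("pics/ins1.png",cv2.resize(a,(800,300),interpolation=cv2.INTER_AREA))
Q0=portR(.304,-1)
for t in(.035,.045,.05,.055):
  for d in(-20,-10,0,10): 
    s=r.solve_ik(o+Rm@[t,0,.017],quat(R.from_rotvec(np.radians(d)*Rm[:,1]).as_matrix()@Q0)); print(t,d,None if s is None else s.round(2))
```

```text
-0.1 [ 1.6  0.  -1.5] [-0.1001  0.      0.0172] 0.028809532612675007
-0.075 [ 0.2 -0.5 -4.2] [-0.0745  0.0003  0.0147] 0.029022460664057
-0.05 [ 1.9 -0.2 -4.3] [-0.0493  0.      0.0163] 0.028763899678476947
-0.02 [ 2.2 -0.1 -3.9] [-0.0194  0.0001  0.0162] 0.02874674015175613
0.01 [ 1.4 -0.6 -3. ] [0.0106 0.0001 0.0162] 0.029088449400295244
0.035 [ 2.9  0.9 -4. ] [0.0353 0.0001 0.0165] 0.02878585794784084
0.046 [-25.2  -2.   -5.3] [0.043  0.0004 0.018 ] 0.028980951562941105
15.125 [0.22465074 0.22251521 2.08972957 0.38097873 0.13927209 1.13200392]
0.035 -20 [ 0.2   0.31  2.38  2.99  0.6  -1.49]
0.035 -10 [ 0.21  0.23  2.24  2.8   0.21 -1.29]
0.035 0 [0.22 0.21 2.09 0.34 0.16 1.17]
0.035 10 [0.23 0.23 1.94 0.08 0.46 1.44]
0.045 -20 [ 0.2   0.33  2.38  2.99  0.62 -1.5 ]
0.045 -10 [ 0.21  0.25  2.24  2.83  0.23 -1.33]
0.045 0 [0.22 0.23 2.09 0.38 0.14 1.14]
0.045 10 [0.23 0.24 1.94 0.08 0.44 1.43]
0.05 -20 [ 0.21  0.35  2.37  3.    0.63 -1.5 ]
0.05 -10 [ 0.22  0.26  2.23  2.85  0.24 -1.34]
0.05 0 [0.22 0.24 2.09 0.4  0.13 1.11]
0.05 10 [0.23 0.25 1.94 0.08 0.43 1.43]
0.055 -20 [ 0.21  0.36  2.37  3.    0.64 -1.51]
0.055 -10 [ 0.22  0.27  2.23  2.86  0.25 -1.36]
0.055 0 [0.23 0.25 2.09 0.42 0.12 1.09]
0.055 10 [0.23 0.26 1.93 0.08 0.42 1.43]
```

View pics/ins1.png

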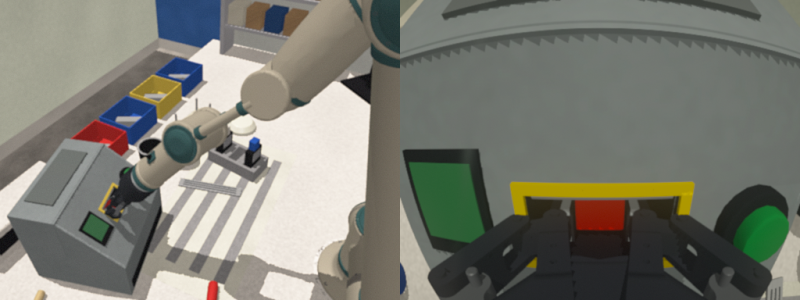

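The picture shows the handle just inside the mouth at (600,215). The finger linkages are meeting the rim corners, which explains the 25 N at 43 mm. I'll back off a little, release with a small opening, withdraw and look.

Run:
```python
from fit import *
Rm,o=portT(.568,.2165,.304)
r.move_l(o+Rm@[.033,0,.0165],feed=.1)
print(Rm.T@r.get_contact_force())
r.command_gripper(.038); print(r.get_grip_width(),(Rm.T@r.get_contact_force()).round(1))
r.move_l(o+Rm@[-.06,0,.0165],feed=.1); print((Rm.T@r.get_contact_force()).round(1))
r.command_gripper(0.0)
r.move_l(o+Rm@[-.10,0,.0165],feed=.15)
w=r.read_camera("wrist");p=r.read_camera("side")
for n,c in(("w",w),("s",p)):
    for t in("flap","red_handle_end"):
        print(n,t,[(round(d["conf"],2),d["point"],int(d["pixels"].sum())) for d in r.trace(c,t)[:2]])
a=np.hstack([p["color"][180:340,60:260].repeat(2,0).repeat(2,1)[:320,:400],cv2.resize(w["color"],(426,320))])[...,::-1]; cv2.imwrite("pics/ins2.png",cv2.resize(a,None,fx=.96,fy=.96))
print(r.get_time_s())
```

```text
[ 4.11445006  0.48662546 -3.32094292]
0.0383957032792627 [-1.5  0.2 -3.2]
[ 0.6 -0.2 -0.5]
w flap [(0.76, [254.7, 188.1], 3597), (0.22, [361.6, 197.3], 1321)]
w red_handle_end []
s flap [(0.95, [147.4, 256.9], 634)]
s red_handle_end []
18.0167
```

View pics/ins2.png

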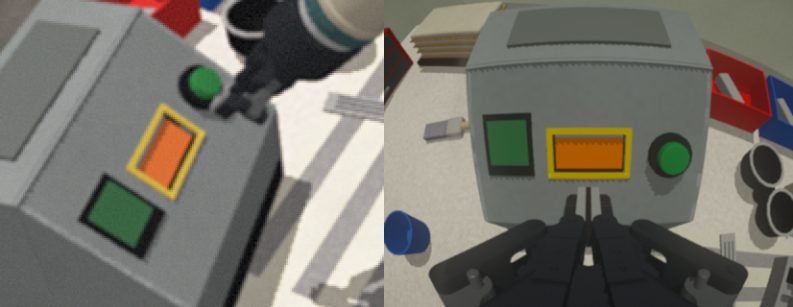

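The picture shows the orange flap shut (wrist half, around (588,155)) with no red visible, so the cassette slid in on release. I'll check the flap area against the first side picture, then press the button.

Run:
```python
from fit import *
def orange(c): return int(cv2.inRange(cv2.cvtColor(c,cv2.COLOR_RGB2HSV),(5,150,120),(18,255,255))[234:286,125:170].sum()/255)
print("orange before/after",orange(cv2.imread("pics/side0.png")[...,::-1].copy()),orange(r.read_camera("side")["color"]))
Rm,o=portT(.568,.2165,.304); Q=quat(portR(.304,-1)); P=lambda t:o+Rm@[t,-.088,.022]
for t in(-.08,-.016): print(r.solve_ik(P(t),Q))
r.move_l(P(-.10),feed=.12); r.move_l(P(-.04),feed=.12)
f0=Rm.T@r.get_contact_force()
for t in np.arange(-.028,-.005,.0015):
    r.move_l(P(t),feed=.03); r.sleep(.1); f=Rm.T@r.get_contact_force()-f0; x=Rm.T@(r.get_tool_pos()-o)
    print(round(t,4),x.round(4),f.round(1))
    if f[0]<-13: break
r.sleep(.2); w=r.read_camera("wrist"); 
r.move_l(P(-.08),feed=.1); r.sleep(.3)
w2=r.read_camera("wrist");s2=r.read_camera("side")
a=np.vstack([np.hstack([w["color"],w2["color"]]),np.hstack([s2["color"],r.read_camera("scene")["color"]])])[...,::-1]
cv2.imwrite("pics/btn.png",cv2.resize(a,(800,600),interpolation=cv2.INTER_AREA)); print(orange(s2["color"]),r.get_time_s())
```

```text
orange before/after 529 529
[-0.05158028 -0.01885594  2.06592563  0.50528188  0.48058323  0.83760165]
[-0.01336309  0.10671844  2.07909744  0.63310956  0.34588785  0.7200245 ]
-0.028 [-0.028 -0.088  0.022] [ 0.4  0.7 -0.8]
-0.0265 [-0.0265 -0.088   0.022 ] [ 0.3 -0.3 -1.1]
-0.025 [-0.025  -0.088   0.0219] [ 1.4 -0.3  0.1]
-0.0235 [-0.0236 -0.088   0.0222] [-1.3  0.5  0.8]
-0.022 [-0.0221 -0.088   0.0222] [-1.2  0.2  1.1]
-0.0205 [-0.0205 -0.088   0.0222] [-2.2 -0.3  0.4]
-0.019 [-0.019  -0.088   0.0222] [-2.9  0.7  0.7]
-0.0175 [-0.0175 -0.088   0.0222] [-3.9  0.1  1.3]
-0.016 [-0.0167 -0.088   0.0222] [-12.8  -0.4  -0.2]
-0.0145 [-0.0165 -0.088   0.0223] [-27.4  -0.2  -2.1]
528 24.9083
```

View pics/btn.png

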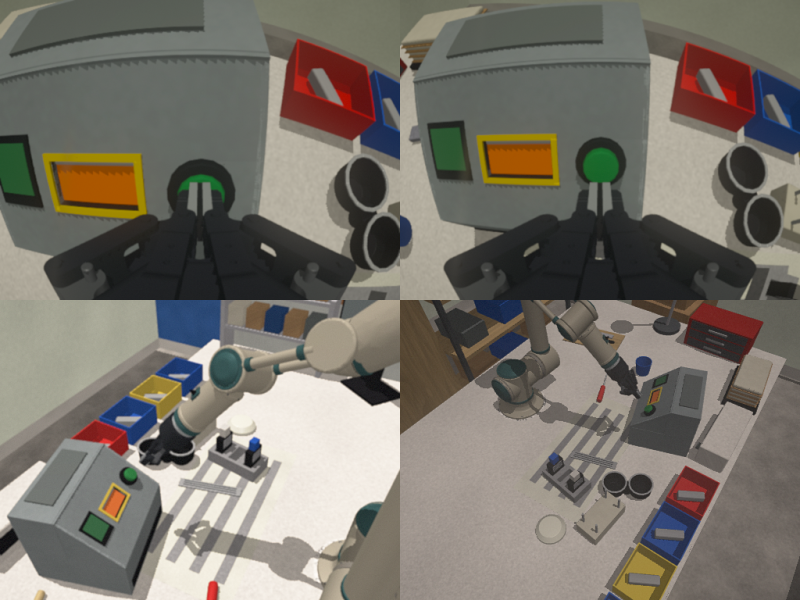

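The button went down to its stop (force jumped from 4 N to 27 N, after about 7 mm of travel) and has come back up. The flap is shut at (518,160), blue and white are standing in the rack, and the bystanders look unmoved. The arm touches nothing, so I'm handing in.

```bash
python3 -c "
from cell import r
print(r.get_contact_force(),r.get_time_s()); r.job_done()"
```

```text
[-0.80225757 -0.3669753   0.16820239] 24.9083
the job is handed in; nothing more can be done
```

I put the red cassette into the scanner and pressed the start button, then handed the job in at 24.9 s.

- **Cassette:** I took it from the middle well and put it nose first into the port. It slid down the chute by itself once I let go.
- **Flap:** it shut behind the cassette before I pressed the button. Its orange area in the side picture was 529 pixels before and after, and no red shows.
- **Button:** it went down about 7 mm to its stop, where the force jumped from 4 N to 27 N. It looks fully up again in the last picture.
- **Other things:** blue and white are still standing in the rack. The gauge pod, pin block, sill strip and speaker cover look unmoved in the last picture; I did not measure their positions.

- **Rim contact:** while inserting, the gripper's finger linkages pressed on the port rim with about 25 N, below the 40 N limit. I backed off about 10 mm and released there.
- **Not checked:** I could not see the cassette's final depth. I take it to be fully in because the flap is shut.

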